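# Ready the reagent lane and zero the batch counter

## Task

Get the reagent station ready for the next batch: first stand the fallen tall bottle upright again in the lane, in the gap between the two jars, and let go of it. Then turn the batch counter's knob back, counter-clockwise as you look at its dial, until the pointer is fully home against the zero stop pin. Leave the two jars, the beaker and the slide box standing where they are.

Things in the scene. Friction and masses are not known exactly. Their poses are not given: they have to be found in the camera images.
- lane: Raised aluminium channel fixed to the bench, open above, 54 wide, 300 long. Its floor is 20 above the bench, 46 wide between side lips 4 thick and 4 high; end stops 14 high at +-145 to 150. Origin on the bench under its centre; y along the lane, x across, z up. The jars stand in it at about y = -113 and +113, leaving a gap of about 186. (mm)
- tall_bottle: The fallen slim amber bottle, paper label, black cap, 112 tall; body diameter 36 up to 88 from its base, cap diameter 26 from 94 to 112. 0.08 to 0.17 kg, centre of mass about 52 from the base. Origin at the centre of its base, z along its axis to the cap. It starts lying in the lane between the jars, cap towards the lane's +y end. (mm)
- jar_a: A squat amber jar with black cap, standing in the lane: body diameter 40 up to 44, 60 tall over all. Origin at the centre of its base, z up. Not to be moved. (mm)
- jar_b: The second squat jar, same as jar_a, at the other end of the lane. Not to be moved. (mm)
- counter: Grey desk instrument with white dial fixed to the bench; square dial head 135 x 145 x 36, its face tilted 28 degrees from level, normal leaning to the counter's -x (front). Origin on the bench under the middle of the face, which is 105 above it (knob axis). A dark steel stop pin, 6 thick, 10 tall, stands on the face 46 from the axis at the dial's left seen from the front (counter's +y): zero. (mm)
- knob_grip (a point): Point on the knob's axis 33 above the dial face: the height to grip. Black knob: disc of diameter 46, 10 high, with a grip bar across it 42 long, 14 wide, from 10 to 42 above the face. z = knob axis, out of the face; x along the bar towards the black needle (reaching 49 from the axis, 5 above the face); y across the bar. Turns with the knob. (mm)
- reset_knob (a joint): Knob angle in rad: 0 at the zero stop (needle against the pin), growing clockwise as you look at the dial face, up to 4.5. It starts between 1.0 and 2.6, stays where it is left and resists with about 0.05 N m.
- beaker: Bystander: a plain open beaker on the bench beyond the work, diameter 58, 70 tall. Origin at the centre of its underside. (mm)
- slide_box: Bystander: a grey slide box with white lid on the bench beyond the work, 87 x 102, 34 tall. Origin at the centre of its underside. (mm)
Things that resemble listed ones, but are neither listed nor needed, are in the scene too. Leave any brown look-alike of the tall_bottle alone.

How it is judged:
On the way, in this order (a step that is already met when the one before it is completed fails the run):
1. the tall bottle stands upright on the lane floor in the gap between the jars, let go (angle between tall_bottle's own z axis and vertical below 0.1 rad and z of tall_bottle in the frame of lane between 0.015 and 0.0235 m and x of tall_bottle in the frame of lane between -0.01 and 0.01 m and y of tall_bottle in the frame of lane between -0.08 and 0.08 m and contact force between tall_bottle and the arm below 0.05 N and contact force between tall_bottle and the fingers below 0.05 N and linear speed of tall_bottle below 0.02 m/s), for 0.3 s.
2. the knob is back at its zero stop (value of joint reset_knob below 0.06 rad), for 0.2 s.
At the end, for the whole second after the job is handed in: The knob is within 0.06 rad of its zero stop; the tall bottle stands upright (within 0.1 rad) and at rest on the lane floor, within 10 mm of the lane's centre line and within 80 mm of its middle, so between the jars; both jars stand upright (within 0.1 rad) (value of joint reset_knob below 0.06 rad and angle between each of tall_bottle, jar_a, jar_b's own z axis and vertical below 0.1 rad and z of tall_bottle in the frame of lane between 0.015 and 0.0235 m and x of tall_bottle in the frame of lane between -0.01 and 0.01 m and y of tall_bottle in the frame of lane between -0.08 and 0.08 m and linear speed of tall_bottle below 0.02 m/s); the robot touches nothing.
It fails at once if a jar is knocked over or moved more than 20 mm (angle between any of jar_a, jar_b's own z axis and vertical above 0.4 rad or distance of any of jar_a, jar_b from where it was at the start of the episode above 0.02 m).
It fails at once if the beaker or the slide box is moved more than 20 mm (distance of any of beaker, slide_box from where it was at the start of the episode above 0.02 m).
It also fails if it takes over 72 s, if anything falls off the work surface, if the arm or the gripper's body presses on something with over 40 N, if the wrist force passes 120 N, or if a joint passes its speed limit or range.

## Robot

A 6-joint arm with a two-finger parallel gripper is mounted at the origin on the work surface. World frame = base frame: x ahead of the robot, y to its left, z up, the work surface at z = 0. Lengths are in m, angles in rad, forces in N, time in s.
With the tool pointing down it reaches from about 0.25 to 0.775 m from the base axis. Payload 4 kg.
Tool frame: the origin (TCP) lies on the centre line of the jaws, within the pads' length; the fingertips stand 25 mm ahead of it and the grasp point (between the pads) lies 6 mm ahead of it; z points along the fingers, y is the line along which they close (so a half turn about z gives the same grasp; the last joint's range is limited). The gripper opens to 94 mm and grips with 3 to 60 N. Pads are 16 mm wide; open, the fingers measure 119 mm over their backs; the gripper's body (75 mm by 177 mm) begins 78 mm behind the grasp point.
Start: joints at [-0.103, 0.087, 1.371, -0, 1.684, -0.103], TCP at [0.55, -0, 0.231] pointing down, gripper open.
Joint ranges: [-3.1, 3.1], [-0.76, 2.03], [0.27, 2.55], [-1.08, 4.22], [0.17, 2.65], [-2.57, 2.57]. Speed limits (rad/s): [2.79, 2.79, 3.14, 3.14, 3.14, 3.14].

## Interface

Orientations are given as [roll, pitch, yaw] about the fixed x, y, z axes, in that order (R = Rz(yaw) Ry(pitch) Rx(roll)).
In Python, from bench import robot, imaging gives the robot as it stands. The module is installed in compiled form; this text tells all that it offers.
- The arm moves only by the tool drive_tool, never from a script. Its argument "series" is a list of rows, each a list of 3 entries, a list of its own where there are three numbers: the finger opening in m, from 0 to 0.094, then the shift along the tool's x, y, z in m, then the turn, a rotation vector about the tool's x, y, z in rad. A call has 1 to 5 rows; each row is the pose to reach, as a shift and turn from the pose commanded when the call began, along the tool's axes at that moment; what a row does not reach only later rows make up. A row lasts 1/8 s, in which the tool goes at most 62.5 mm and 10.7 degrees, less where a joint would pass 70% of its speed; a pose out of reach is approached as far as the arm can. A call with a gripper value outside its range is refused whole. The fingers move at their own pace and stop on an object; the grip force is fixed at half the most. Time passes only in rows, so rows that repeat a pose let the fingers close. It gives the time, the measured TCP pose, the force, the opening and the grip force at its end, in the units of the state.
- robot.get_obs(): the state, without advancing time (a new reading comes with each control period).
- imaging.snapshot(name): name is "scene" or "side" or "wrist"; returns the picture (420x560x3 uint8, red, green, blue); there is no depth.
- imaging.get_calibration(name): a dict with "intrinsics" (3x3 intrinsics, pixels), "k1" (the pictures are not rectified: a ray, as slopes to the right and down, at radius r is drawn at 1 + k1 r^2 times it, then the intrinsics apply), "position" and "rotation" of the camera in the world. Camera axes: x right, y up, looking along -z (the intrinsics and any distortion apply to the point x, -y, -z); pixel columns grow to the right and rows downward; lengths in m; the calibration is good to about 2 mm. A picture is of the moment at which its call begins: read the wrist's pose just before it. get_calibration takes no time and is no camera call; for the wrist camera it gives the pose at the moment of the call.
- robot.close_job(): hands the job in; it is judged then, once.
The state is a dict: "time": time; "joint_positions": joint angles; "qvel": joint speeds; "joint_torque": joint torques, N m; "tool_pos": TCP position; "ee_rot": TCP orientation; "wrist_force": force on the tool from outside, world axes, zero at the start; "wrist_torque": the same for the moment, N m; "width": finger opening in m; "finger_force": force on a finger pad.
Only numpy, scipy, OpenCV 4.12 (cv2) and the standard library are available. Lean on these libraries where they do the work, as an engineer would, in place of code of your own. Each camera call takes 0.05 s, during which the arm holds its last target. There are 200 camera calls.

## Working session

There is one attempt and no reset: what is moved stays moved. The work goes in short steps, Python scripts to look and compute and a tool call to move; the robot and the scene stay as the last step left them, time stands still between calls to the robot, and variables do not carry over. Pictures are saved under pics/ and viewed, at most 10 in all, crops included, and the job is handed in when it is done.

Besides the shell and the picture viewer there is one more tool, called after ">>>" in YAML: its name, and indented under it one key for each argument. drive_tool: Moves the arm, as the interface text tells. Its arguments: {"type":"object","properties":{"series":{"type":"array"}},"required":["series"]}

```bash
mkdir -p pics; python3 - <<'E'
from bench import robot, imaging
import cv2, numpy as np
for n in ("scene","side"):
    im=imaging.snapshot(n); cv2.imwrite(f"pics/{n}0.png",cv2.resize(im[:,:,::-1],(784,588),interpolation=cv2.INTER_CUBIC))
    c=imaging.get_calibration(n); print(n,c)
c=imaging.get_calibration("wrist");print(c)
o=robot.get_obs();print(o)
E
```

```text
scene {'intrinsics': array([[389.23315471,   0.        , 281.36412964],
       [  0.        , 389.23315471, 207.60352573],
       [  0.        ,   0.        ,   1.        ]]), 'k1': -0.040093292576172376, 'position': array([ 0.97034505, -0.38401293,  0.67496792]), 'rotation': array([0.77220298, 0.02039554, 0.77318803])}
side {'intrinsics': array([[448.64783152,   0.        , 275.31625814],
       [  0.        , 448.64783152, 214.2877302 ],
       [  0.        ,   0.        ,   1.        ]]), 'k1': -0.03674677385849073, 'position': array([ 0.28793902, -0.81975475,  0.70104482]), 'rotation': array([ 0.95926544,  0.01473211, -0.37980513])}
{'intrinsics': array([[364.38570198,   0.        , 275.91301038],
       [  0.        , 364.38570198, 209.39395629],
       [  0.        ,   0.        ,   1.        ]]), 'k1': 0.026266794928703343, 'position': array([0.55009839, 0.07443033, 0.38367976]), 'rotation': array([-2.62681536e-01,  5.83292398e-04, -1.47335246e-04])}
{'time': 0.1, 'joint_positions': array([-1.03046506e-01,  8.79088795e-02,  1.37209100e+00, -1.23394074e-05,
        1.68359237e+00, -1.03079691e-01]), 'qvel': array([-0.00046921, -0.0008474 , -0.00478231, -0.00079309, -0.00042454,
       -0.00122061]), 'joint_torque': array([ 2.25695316e-03, -3.41256917e+01, -3.03301656e+01,  7.19034858e-02,
        3.05556308e-02, -9.49158243e-05]), 'tool_pos': array([5.49560925e-01, 6.61942714e-05, 2.29412130e-01]), 'ee_rot': array([-3.13960240e+00, -1.93554817e-04,  1.57082794e+00]), 'wrist_force': array([-0.84997294,  0.90740706,  0.52773634]), 'wrist_torque': array([ 0.002761  ,  0.02897199, -0.01141009]), 'finger_force': 0.0, 'width': 0.09392906810861679}
```

View pics/scene0.png

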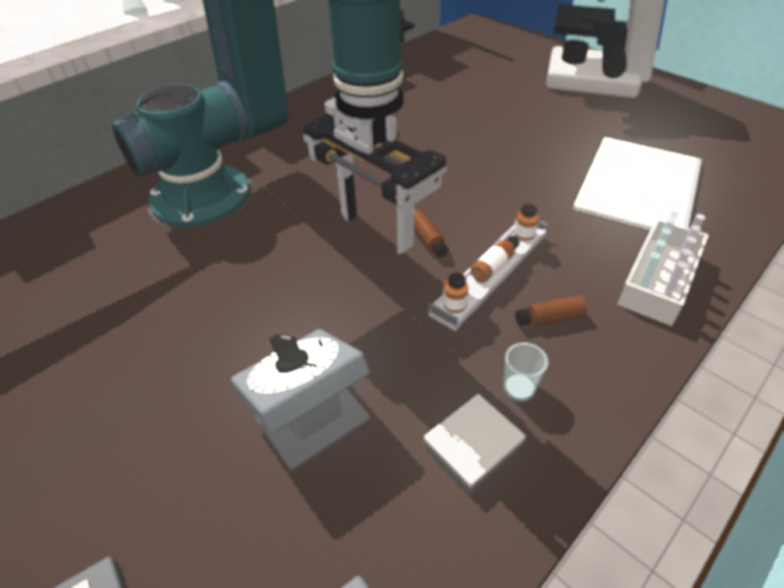

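View pics/side0.png

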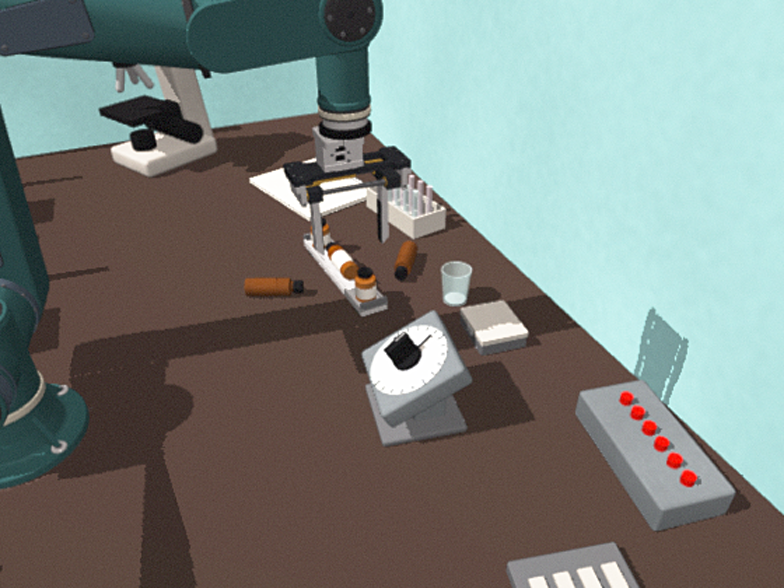

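Scene (in the 1.4x picture): jar caps at about (457,280) and (529,211), bottle base end (483,273), cap (515,243), knob about (290,355). Side: near jar cap (366,273), knob (403,350), needle up-right to (432,335), pin at about (376,386). Brown decoys lie at scene (430,230) and (552,311).

```bash
cat > h.py <<'E'
import numpy as np, cv2
from scipy.spatial.transform import Rotation as R
from scipy.optimize import least_squares
from bench import robot, imaging
def cal(n):
    c=imaging.get_calibration(n); c=dict(c); c["R"]=R.from_euler("xyz",c["rotation"]).as_matrix(); return c
def dist(c): return np.array([c["k1"],0,0,0.])
def ray(c,uv):
    p=cv2.undistortPoints(np.array([[uv]],float),c["intrinsics"],dist(c))[0,0]
    return c["R"]@np.array([p[0],-p[1],-1])
def onz(c,uv,z):
    d=ray(c,uv); p=c["position"]; return p+d*(z-p[2])/d[2]
def tri(*cu):
    A=np.zeros((3,3));b=np.zeros(3)
    for c,uv in cu:
        d=ray(c,uv);d/=np.linalg.norm(d);M=np.eye(3)-np.outer(d,d);A+=M;b+=M@c["position"]
    return np.linalg.solve(A,b)
def proj(c,P):
    P=np.atleast_2d(P); q=(P-c["position"])@c["R"]; q=q*[1,-1,-1]
    return cv2.projectPoints(q,np.zeros(3),np.zeros(3),c["intrinsics"],dist(c))[0][:,0]
E
python3 - <<'E'
from h import *
np.set_printoptions(precision=4,suppress=True)
s,d,w=cal("scene"),cal("side"),cal("wrist")
S=lambda x,y:(x/1.4,y/1.4)
for n,a,b,z in [("near jar cap",(457,280),(366,272),.08),("far jar cap",(529,210),(323,227),.08),("knob top",(284,340),(401,343),.14),("bottle base",(483,273),(351,270),.038),("bottle cap",(516,241),(334,246),.038)]:
    print(n,tri((s,S(*a)),(d,S(*b))),onz(s,S(*a),z),onz(d,S(*b),z))
im=imaging.snapshot("wrist");cv2.imwrite("pics/w0.png",cv2.resize(im[:,:,::-1],(784,588),interpolation=cv2.INTER_CUBIC))
E
```

```text
near jar cap [0.61   0.1087 0.0765] [0.6121 0.1057 0.08  ] [0.6082 0.1037 0.08  ]
far jar cap [0.5914 0.3308 0.0708] [0.5922 0.3292 0.08  ] [0.5863 0.3016 0.08  ]
knob top [ 0.5582 -0.1775  0.1389] [ 0.5579 -0.1766  0.14  ] [ 0.5579 -0.1807  0.14  ]
bottle base [0.606 0.186 0.036] [0.6079 0.183  0.038 ] [0.6051 0.1847 0.038 ]
bottle cap [0.6021 0.2851 0.0404] [0.6002 0.2884 0.038 ] [0.6032 0.288  0.038 ]
```

View pics/w0.png

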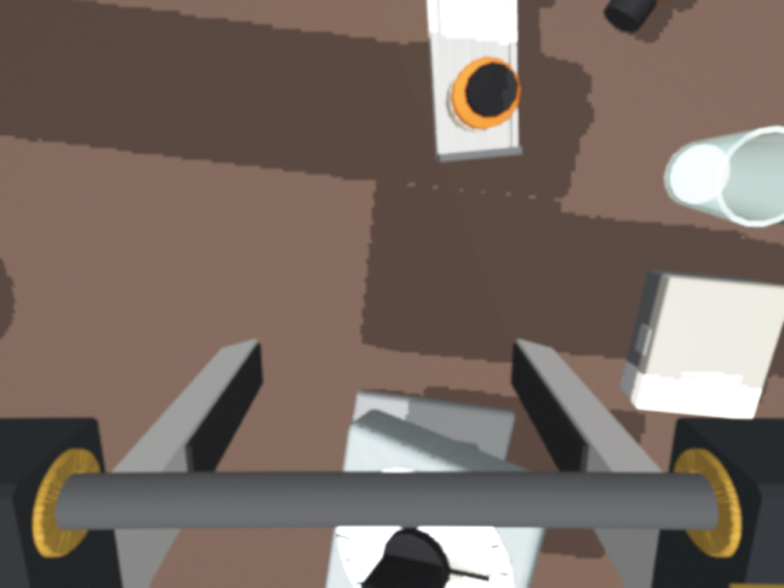

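The wrist view shows the near jar at (490,90), the lane axis nearly along image up (world +y), and the knob at the bottom at (405,560). I'll move above the bottle for a closer look.

>>> drive_tool:
  series:
    - [0.094,[0.06,0.02,0],[0,0,0]]
    - [0.094,[0.12,0.04,0],[0,0,0]]
    - [0.094,[0.17,0.055,0],[0,0,0]]
    - [0.094,[0.17,0.055,0],[0,0,0]]
    - [0.094,[0.17,0.055,0],[0,0,0]]

```text
time: 0.78
tool_pos: [0.6048, 0.1696, 0.2299]
ee_rot: [-3.141, 0.001, 1.571]
wrist_force: [-0.7, -0.3, 0.3]
width: 0.0944
finger_force: 0.0
```

```bash
python3 - <<'E'
from h import *
import pickle
np.set_printoptions(precision=4,suppress=True)
w=cal("wrist");im=imaging.snapshot("wrist");pickle.dump((w,im),open("w1.pkl","wb"))
o=robot.get_obs();print(o["tool_pos"],o["ee_rot"],o["joint_positions"],w["position"],w["rotation"])
cv2.imwrite("pics/w1.png",cv2.resize(im[:,:,::-1],(784,588),interpolation=cv2.INTER_CUBIC))
E
```

```text
[0.6048 0.169  0.2302] [-3.1409  0.0008  1.5699] [ 0.1825  0.2629  1.1685 -0.0006  1.7109  0.1834] [0.6051 0.2442 0.3841] [-0.2639 -0.0003  0.0001]
```

View pics/w1.png

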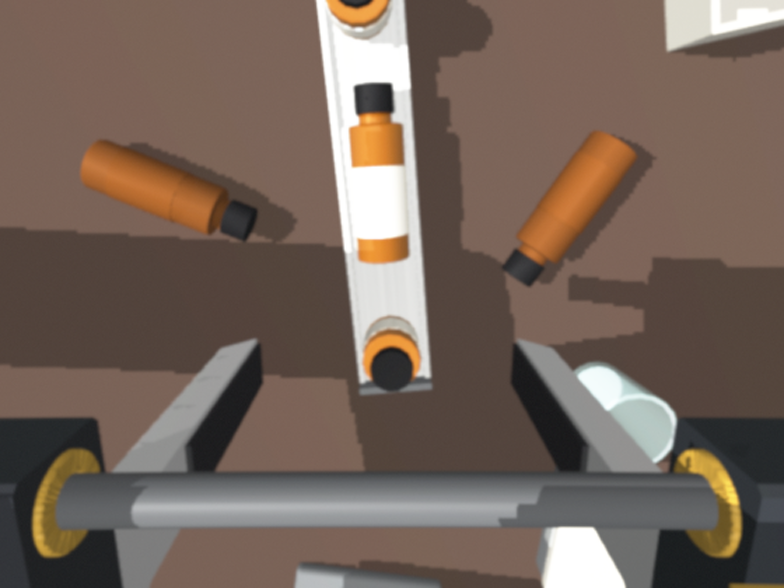

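The bottle lies in the lane with its base at (383,258) and cap end at (374,84). The near jar cap is at (392,368), and the lane lips run (317,0)-(360,390) and (404,0)-(431,385).

```bash
python3 - <<'E'
from h import *
import pickle
np.set_printoptions(precision=4,suppress=True)
w,im=pickle.load(open("w1.pkl","rb"))
S=lambda x,y:(x/1.4,y/1.4)
for n,u,z in [("base top",(383,235),.056),("base axis",(383,256),.038),("cap end",(374,84),.042),("body L",(349,150),.038),("body R",(404,150),.038),("body L2",(357,230),.038),("body R2",(409,230),.038),("jar a",(392,368),.08),("lipL0",(317,0),.024),("lipL1",(360,388),.024),("lipR0",(404,0),.024),("lipR1",(431,383),.024),("end a",(396,380),.034)]:
    print(n,onz(w,S(*u),z))
E
```

```text
base top [0.6031 0.1944 0.056 ]
base axis [0.603  0.1772 0.038 ]
cap end [0.5976 0.2867 0.042 ]
body L [0.5809 0.2473 0.038 ]
body R [0.6168 0.2473 0.038 ]
body L2 [0.5853 0.1951 0.038 ]
body R2 [0.6207 0.1951 0.038 ]
jar a [0.6089 0.1122 0.08  ]
lipL0 [0.5617 0.3376 0.024 ]
lipL1 [0.585  0.0713 0.024 ]
lipR0 [0.6164 0.3377 0.024 ]
lipR1 [0.6395 0.0755 0.024 ]
end a [0.6125 0.0826 0.034 ]
```

```bash
cat >> h.py <<'E'
R0=R.from_euler("xyz",[np.pi,0,np.pi/2])
def rel(pos,Rt):
    o=robot.get_obs(); Rc=R.from_euler("xyz",o["ee_rot"])
    return Rc.inv().apply(np.array(pos)-o["tool_pos"]), (Rc.inv()*Rt).as_rotvec()
def tilt(deg,yaw=.085): return R.from_rotvec([0,0,yaw])*R.from_rotvec([np.radians(deg),0,0])*R0
np.set_printoptions(precision=4,suppress=True)
E
python3 - <<'E'
from h import *
B=np.array([.5993,.242,.038]);T=tilt(-25);tz=T.as_matrix()[:,2];print(tz)
print(rel(B-tz*.118,T)); print(B-tz*.118, B-tz*.018)
E
```

```text
[ 0.0359 -0.4211 -0.9063]
(array([ 0.1228, -0.0098,  0.0852]), array([-0.0194, -0.4353, -0.0844]))
[0.5951 0.2917 0.1449] [0.5987 0.2496 0.0543]
```

>>> drive_tool:
  series:
    - [0.094,[0.04,-0.003,0.02],[-0.006,-0.14,-0.028]]
    - [0.094,[0.08,-0.006,0.05],[-0.012,-0.29,-0.056]]
    - [0.094,[0.123,-0.01,0.085],[-0.019,-0.435,-0.084]]
    - [0.094,[0.123,-0.01,0.085],[-0.019,-0.435,-0.084]]
    - [0.094,[0.123,-0.01,0.085],[-0.019,-0.435,-0.084]]

```text
time: 1.45
tool_pos: [0.5954, 0.2917, 0.1456]
ee_rot: [3.141, 0.436, 1.655]
wrist_force: [-0.4, -0.6, 1.6]
width: 0.0938
finger_force: 0.0
```

```bash
python3 - <<'E'
from h import *
o=robot.get_obs();print(o["tool_pos"],o["ee_rot"],o["joint_positions"],o["wrist_force"])
B=np.array([.5993,.242,.038]);T=tilt(-25);tz=T.as_matrix()[:,2]
print(rel(B-tz*.018,T))
E
```

```text
[0.5954 0.2917 0.1456] [3.1412 0.436  1.6548] [ 0.5552  0.5184  1.0546 -0.3934  1.7613  0.4336] [-0.3709 -0.6306  1.6441]
(array([ 0.0003, -0.0003,  0.1006]), array([-0.0001, -0.0004, -0.0009]))
```

>>> drive_tool:
  series:
    - [0.094,[0,0,0.05],[0,0,0]]
    - [0.094,[0,0,0.1],[0,0,0]]
    - [0.094,[0,0,0.1],[0,0,0]]
    - [0.03,[0,0,0.1],[0,0,0]]
    - [0.03,[0,0,0.1],[0,0,0]]

```text
time: 2.08
tool_pos: [0.6008, 0.252, 0.0591]
ee_rot: [3.134, 0.432, 1.652]
wrist_force: [-0.0, 0.4, -0.1]
width: 0.0773
finger_force: 0.0
```

>>> drive_tool:
  series:
    - [0.03,[0,0,0],[0,0,0]]
    - [0.03,[0,0,0],[0,0,0]]
    - [0.03,[0,0,0],[0,0,0]]

```text
time: 2.45
tool_pos: [0.5986, 0.2513, 0.0549]
ee_rot: [3.141, 0.435, 1.656]
wrist_force: [0.5, -0.2, -0.5]
width: 0.0477
finger_force: 0.0
```

```bash
python3 - <<'E'
from h import *
o=robot.get_obs();print(o)
im=imaging.snapshot("wrist");im2=imaging.snapshot("side")
v=np.hstack([cv2.resize(im,(392,294)),cv2.resize(im2[130:250,150:310],(392,294),interpolation=cv2.INTER_CUBIC)])
cv2.imwrite("pics/w2.png",v[:,:,::-1])
E
```

```text
{'time': 2.45, 'joint_positions': array([ 0.5039,  0.532 ,  1.2205, -0.3959,  1.5748,  0.4538]), 'qvel': array([-0.002 ,  0.0011,  0.0052, -0.0015,  0.0028, -0.0008]), 'joint_torque': array([  0.0011, -49.5482, -27.6854,  -1.4795,   0.7321,  -0.0066]), 'tool_pos': array([0.5986, 0.2513, 0.0549]), 'ee_rot': array([3.1409, 0.4353, 1.6565]), 'wrist_force': array([ 0.5483, -0.154 , -0.4967]), 'wrist_torque': array([ 0.1448,  0.051 , -0.0397]), 'finger_force': 0.0, 'width': 0.04769794712650019}
```

View pics/w2.png

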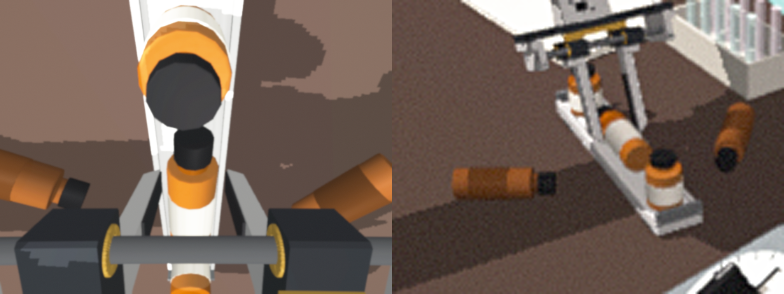

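The fingers straddle the label with the bottle centred between them, at (190,200) on the left panel. They are still closing.

>>> drive_tool:
  series:
    - [0.03,[0,0,0],[0,0,0]]
    - [0.03,[0,0,0],[0,0,0]]
    - [0.03,[0,0,0],[0,0,0]]
    - [0.03,[0,0,0],[0,0,0]]
    - [0.03,[0,0,0],[0,0,0]]

```text
time: 3.18
tool_pos: [0.5986, 0.2509, 0.0546]
ee_rot: [3.141, 0.435, 1.656]
wrist_force: [0.0, 0.6, -0.9]
width: 0.0354
finger_force: 29.9
```

```bash
python3 - <<'E'
from h import *
# bottle pose in tool frame (assumed): base point & axis
o=robot.get_obs();Rc=R.from_euler("xyz",o["ee_rot"])
print(o["tool_pos"],o["width"],o["finger_force"],o["wrist_force"])
base=np.array([.6038,.1765,.038]); ax=np.array([-.082,1,0]);ax/=np.linalg.norm(ax)
bt=Rc.inv().apply(base-o["tool_pos"]); print("base in tool",bt, Rc.inv().apply(ax))
np.save("bt.npy",bt)
# lift 30mm then rotate to upright with base at target
tgt=np.array([.5968,.250,.0205])
for deg in (-25,65):
  for lift in (.06,.012,0):
    T=tilt(deg); b=tgt+[0,0,lift] if deg>0 else base+[0,0,lift]
    print(deg,lift,rel(b-T.apply(bt),T), b-T.apply(bt))
E
```

```text
[0.5986 0.2509 0.0546] 0.03537475020954904 29.899578988552094 [ 0.0448  0.6214 -0.9433]
base in tool [-0.0606 -0.0012  0.0465] [ 0.9067  0.0036 -0.4217]
-25 0.06 (array([-0.0253,  0.0001, -0.0543]), array([ 0.0005, -0.001 ,  0.0003])) [0.5987 0.251  0.1145]
-25 0.012 (array([-0.005 ,  0.    , -0.0108]), array([ 0.0005, -0.001 ,  0.0003])) [0.5987 0.251  0.0665]
-25 0 (array([0.    , 0.    , 0.0001]), array([ 0.0005, -0.001 ,  0.0003])) [0.5987 0.251  0.0545]
65 0.06 (array([-0.0581, -0.0007, -0.0838]), array([0.0002, 1.5698, 0.0006])) [0.5994 0.2336 0.1551]
65 0.012 (array([-0.0378, -0.0007, -0.0403]), array([0.0002, 1.5698, 0.0006])) [0.5994 0.2336 0.1071]
65 0 (array([-0.0328, -0.0007, -0.0294]), array([0.0002, 1.5698, 0.0006])) [0.5994 0.2336 0.0951]
```

>>> drive_tool:
  series:
    - [0.03,[-0.0085,0,-0.018],[0,0,0]]
    - [0.03,[-0.017,0,-0.036],[0,0,0]]
    - [0.03,[-0.0255,0,-0.054],[0,0,0]]
    - [0.03,[-0.034,0,-0.072],[0,0,0]]
    - [0.03,[-0.042,0,-0.09],[0,0,0]]

```text
time: 3.8
tool_pos: [0.5987, 0.2509, 0.1561]
ee_rot: [3.14, 0.435, 1.656]
wrist_force: [0.1, 0.4, -1.4]
width: 0.0356
finger_force: 29.9
```

>>> drive_tool:
  series:
    - [0.03,[0,0,0],[0,0.15,0]]
    - [0.03,[0,0,0],[0,0.3,0]]
    - [0.03,[0,0,0],[0,0.45,0]]
    - [0.03,[0,0,0],[0,0.6,0]]
    - [0.03,[0,0,0],[0,0.75,0]]

```text
time: 4.42
tool_pos: [0.5989, 0.2505, 0.156]
ee_rot: [3.138, -0.318, 1.658]
wrist_force: [0.1, -0.1, -2.0]
width: 0.0353
finger_force: 29.9
```

>>> drive_tool:
  series:
    - [0.03,[0,0,0],[0,0.15,0]]
    - [0.03,[0,0,0],[0,0.3,0]]
    - [0.03,[0,0,0],[0,0.45,0]]
    - [0.03,[0,0,0],[0,0.6,0]]
    - [0.03,[0,0,0],[0,0.75,0]]

```text
time: 5.05
tool_pos: [0.599, 0.2499, 0.1551]
ee_rot: [3.135, -1.067, 1.663]
wrist_force: [0.5, -0.4, -1.8]
width: 0.0353
finger_force: 29.9
```

>>> drive_tool:
  series:
    - [0.03,[0,0,0],[0,0.07,0]]
    - [0.03,[0,0,0],[0,0.07,0]]
    - [0.03,[0,0,0],[0,0.07,0]]

```text
time: 5.42
tool_pos: [0.599, 0.2509, 0.155]
ee_rot: [3.135, -1.133, 1.663]
wrist_force: [-0.3, -0.3, -1.6]
width: 0.0353
finger_force: 29.9
```

```bash
python3 - <<'E'
from h import *
o=robot.get_obs();print(o["tool_pos"],o["ee_rot"],o["joint_positions"],o["width"],o["finger_force"],o["wrist_force"])
bt=np.load("bt.npy");Rc=R.from_euler("xyz",o["ee_rot"]); print("base",o["tool_pos"]+Rc.apply(bt))
for l in (.02,0):
  T=tilt(65);b=np.array([.5968,.250,.0205+l]); print(rel(b-T.apply(bt),T))
a=imaging.snapshot("scene");b=imaging.snapshot("side")
import pickle; pickle.dump((a,b),open("s3.pkl","wb"))
v=np.hstack([cv2.resize(a[90:250,270:430],(400,400),interpolation=cv2.INTER_CUBIC),cv2.resize(b[90:250,170:330],(400,400),interpolation=cv2.INTER_CUBIC)])
cv2.imwrite("pics/s3.png",v[:,:,::-1])
E
```

```text
[0.599  0.2509 0.155 ] [ 3.1355 -1.1327  1.6627] [-0.1593  0.4334  1.4895  1.0763  1.6302 -0.4247] 0.03534457433891149 29.901075661182404 [-0.3183 -0.3432 -1.6016]
base [0.5965 0.2672 0.0804]
(array([-0.0435, -0.0011,  0.0013]), array([-0.0002,  0.0017,  0.0029]))
(array([-0.0616, -0.0012,  0.0098]), array([-0.0002,  0.0017,  0.0029]))
```

View pics/s3.png

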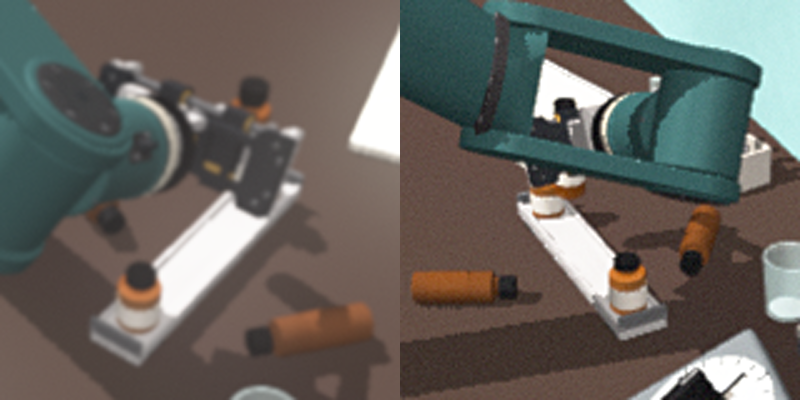

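```bash
python3 - <<'E'
from h import *
s,d=cal("scene"),cal("side")
print(tri((s,(370.8,125)),(d,(236,129))))
p=np.array([[.5965,.2672,.0804+.112],[.5965,.2672,.0804+.052]])
print(proj(s,p),proj(d,p))
E
```

```text
[0.5994 0.2622 0.194 ]
[[371.2098 122.364 ]
 [367.5097 144.5619]] [[235.1081 130.3161]
 [236.5137 150.2342]]
```

>>> drive_tool:
  series:
    - [0.03,[-0.01,0,0],[0,0,0]]
    - [0.03,[-0.018,0,0],[0,0,0]]
    - [0.03,[-0.027,-0.001,0],[0,0,0]]
    - [0.03,[-0.036,-0.001,0.001],[0,0.002,0]]
    - [0.03,[-0.043,-0.001,0.001],[0,0.002,0]]

```text
time: 6.15
tool_pos: [0.599, 0.2333, 0.1137]
ee_rot: [-3.14, -1.137, 1.655]
wrist_force: [-0.6, 0.3, -1.9]
width: 0.0356
finger_force: 29.9
```

```bash
python3 - <<'E'
from h import *
o=robot.get_obs();print(o["tool_pos"],o["ee_rot"],o["finger_force"],o["wrist_force"])
bt=np.load("bt.npy");Rc=R.from_euler("xyz",o["ee_rot"]); print("base",o["tool_pos"]+Rc.apply(bt))
a=imaging.snapshot("scene");b=imaging.snapshot("side")
v=np.hstack([cv2.resize(a[90:290,200:400],(400,400),interpolation=cv2.INTER_CUBIC),cv2.resize(b[90:290,170:370],(400,400),interpolation=cv2.INTER_CUBIC)])
cv2.imwrite("pics/s4.png",v[:,:,::-1])
E
```

```text
[0.599  0.2333 0.1137] [-3.1402 -1.1369  1.6547] 29.901055097579956 [-0.5985  0.3107 -1.8663]
base [0.5963 0.2499 0.0392]
```

View pics/s4.png

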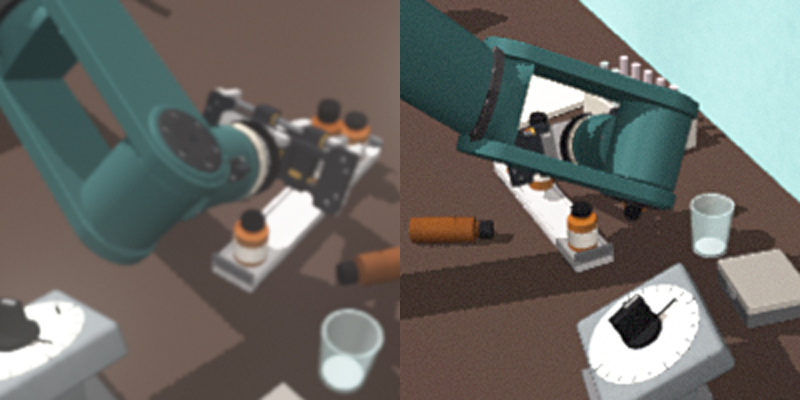

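The bottle is upright in the jaws, cap at (327,108) on the left panel, and jar_a and the counter are clear. I'm lowering it to the floor.

>>> drive_tool:
  series:
    - [0.03,[-0.006,0,0.003],[0,0,0]]
    - [0.03,[-0.01,0,0.005],[0,0,0]]
    - [0.03,[-0.014,0,0.0065],[0,0,0]]
    - [0.03,[-0.0155,0,0.0072],[0,0,0]]
    - [0.03,[-0.0155,0,0.0072],[0,0,0]]

```text
time: 6.88
tool_pos: [0.5991, 0.2336, 0.0976]
ee_rot: [3.141, -1.137, 1.657]
wrist_force: [-0.8, -0.5, -0.8]
width: 0.0355
finger_force: 29.9
```

>>> drive_tool:
  series:
    - [0.03,[-0.001,0,0.0004],[0,0,0]]
    - [0.03,[-0.002,0,0.0008],[0,0,0]]
    - [0.03,[-0.002,0,0.0008],[0,0,0]]

```text
time: 7.25
tool_pos: [0.5991, 0.2334, 0.0955]
ee_rot: [3.141, -1.137, 1.657]
wrist_force: [-0.5, -0.3, -0.9]
width: 0.0355
finger_force: 29.9
```

```bash
python3 - <<'E'
from h import *
o=robot.get_obs();print(o["tool_pos"],o["ee_rot"],o["finger_force"],o["wrist_force"],o["wrist_torque"])
bt=np.load("bt.npy");Rc=R.from_euler("xyz",o["ee_rot"]); print("base",o["tool_pos"]+Rc.apply(bt))
E
```

```text
[0.5991 0.2334 0.0955] [ 3.1405 -1.1367  1.6571] 29.90117758512497 [-0.5075 -0.2541 -0.9301] [-0.6083 -0.1153 -0.0089]
base [0.5965 0.25   0.0209]
```

>>> drive_tool:
  series:
    - [0.03,[-0.001,0,0.0004],[0,0,0]]
    - [0.03,[-0.0018,0,0.0008],[0,0,0]]
    - [0.03,[-0.0018,0,0.0008],[0,0,0]]

```text
time: 7.62
tool_pos: [0.5992, 0.2336, 0.0947]
ee_rot: [3.138, -1.138, 1.66]
wrist_force: [-1.1, -0.9, 3.8]
width: 0.0351
finger_force: 29.9
```

>>> drive_tool:
  series:
    - [0.045,[0,0,0],[0,0,0]]
    - [0.06,[0,0,0],[0,0,0]]
    - [0.07,[0,0,0],[0,0,0]]
    - [0.07,[0,0,0],[0,0,0]]
    - [0.07,[0,0,0],[0,0,0]]

```text
time: 8.25
tool_pos: [0.5992, 0.2334, 0.0935]
ee_rot: [3.141, -1.137, 1.657]
wrist_force: [1.0, -0.9, 0.8]
width: 0.0697
finger_force: 0.0
```

>>> drive_tool:
  series:
    - [0.07,[0,0,-0.02],[0,0,0]]
    - [0.07,[0,0,-0.04],[0,0,0]]
    - [0.07,[0,0,-0.06],[0,0,0]]
    - [0.07,[0,0,-0.08],[0,0,0]]
    - [0.07,[0.02,0,-0.1],[0,0,0]]

```text
time: 8.88
tool_pos: [0.6059, 0.1498, 0.1536]
ee_rot: [-3.135, -1.138, 1.649]
wrist_force: [0.5, 0.0, 0.1]
width: 0.07
finger_force: 0.0
```

```bash
python3 - <<'E'
from h import *
o=robot.get_obs();print(o["tool_pos"],o["ee_rot"],o["joint_positions"],o["wrist_force"])
a=imaging.snapshot("scene");b=imaging.snapshot("side")
v=np.hstack([cv2.resize(a[100:300,180:380],(400,400),interpolation=cv2.INTER_CUBIC),cv2.resize(b[90:310,170:390],(400,400),interpolation=cv2.INTER_CUBIC)])
cv2.imwrite("pics/s5.png",v[:,:,::-1])
s,d=cal("scene"),cal("side")
p=np.array([[.5965,.250,.02],[.5965,.25,.132]])
print((proj(s,p)-[180,100])*2,(proj(d,p)-[170,90])/.55)
E
```

```text
[0.6059 0.1498 0.1536] [-3.135  -1.1376  1.6487] [-0.3129  0.4788  1.4301  1.021   1.7647 -0.4786] [0.5262 0.0092 0.1323]
[[354.5462 168.7427]
 [366.1286  96.0558]] [[128.7209 177.5209]
 [124.4026 114.5078]]
```

View pics/s5.png

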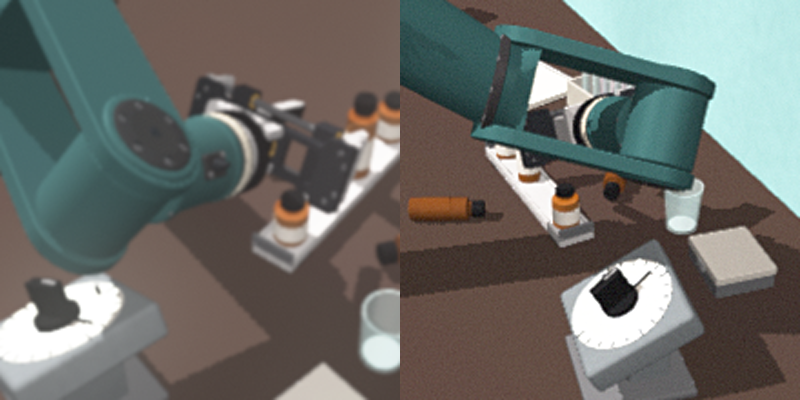

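The bottle stands alone at the predicted spot: cap at (366,97) left, (122,115) right in the side panel, against (366,96)/(124,114) predicted. Now I'll raise the arm and go over the counter.

```bash
python3 - <<'E'
from h import *
for f in (.33,.66,1):
  print(rel(np.array([.6059,.1498,.1536])+np.array([-.02,-.05,.12])*f,tilt(65-50*f)))
E
```

```text
(array([ 0.0252, -0.0099, -0.0291]), array([ 0.0054, -0.289 ,  0.0062]))
(array([ 0.0544, -0.0176, -0.0602]), array([ 0.0063, -0.577 ,  0.0054]))
(array([ 0.0846, -0.0254, -0.0923]), array([ 0.0072, -0.8737,  0.0045]))
```

>>> drive_tool:
  series:
    - [0.07,[0.018,-0.005,-0.018],[0,-0.1,0]]
    - [0.07,[0.036,-0.01,-0.036],[0,-0.28,0]]
    - [0.07,[0.054,-0.017,-0.06],[0,-0.46,0]]
    - [0.07,[0.07,-0.02,-0.075],[0,-0.64,0]]
    - [0.07,[0.085,-0.025,-0.092],[0,-0.82,0]]

```text
time: 9.6
tool_pos: [0.585, 0.1016, 0.272]
ee_rot: [3.138, -0.311, 1.657]
wrist_force: [-0.5, 0.6, -0.3]
width: 0.0699
finger_force: 0.0
```

```bash
python3 - <<'E'
from h import *
print(robot.get_obs()["tool_pos"],rel([.558,-.17,.30],R0))
E
```

```text
[0.585  0.1016 0.272 ] (array([-0.2469, -0.05  , -0.1089]), array([-0.0097, -0.3108,  0.0851]))
```

>>> drive_tool:
  series:
    - [0.07,[-0.05,-0.01,-0.022],[0,-0.1,0.03]]
    - [0.07,[-0.1,-0.02,-0.044],[-0.005,-0.2,0.06]]
    - [0.07,[-0.15,-0.03,-0.066],[-0.01,-0.311,0.085]]
    - [0.07,[-0.2,-0.04,-0.088],[-0.01,-0.311,0.085]]
    - [0.07,[-0.247,-0.05,-0.109],[-0.01,-0.311,0.085]]

```text
time: 10.22
tool_pos: [0.558, -0.1705, 0.2968]
ee_rot: [-3.139, -0.006, 1.573]
wrist_force: [0.7, -0.8, 0.1]
width: 0.0699
finger_force: 0.0
```

>>> drive_tool:
  series:
    - [0.07,[0,0,0],[0,0,0]]
    - [0.07,[0,0,0],[0,0,0]]

```text
time: 10.48
tool_pos: [0.5583, -0.1694, 0.2962]
ee_rot: [-3.138, -0.006, 1.571]
wrist_force: [-0.4, -0.4, -0.2]
width: 0.0703
finger_force: 0.0
```

```bash
python3 - <<'E'
from h import *
import pickle
w=cal("wrist");im=imaging.snapshot("wrist");sc=imaging.snapshot("scene");sd=imaging.snapshot("side")
pickle.dump((w,im,sc,sd),open("w2.pkl","wb"))
o=robot.get_obs();print(o["tool_pos"],o["ee_rot"],w["position"],w["rotation"])
cv2.imwrite("pics/w5.png",cv2.resize(im[:,:,::-1],(784,588),interpolation=cv2.INTER_CUBIC))
E
```

```text
[ 0.5585 -0.1686  0.2962] [-3.1383 -0.0059  1.5733] [ 0.559  -0.0959  0.4509] [-0.2565  0.0018  0.0006]
```

View pics/w5.png

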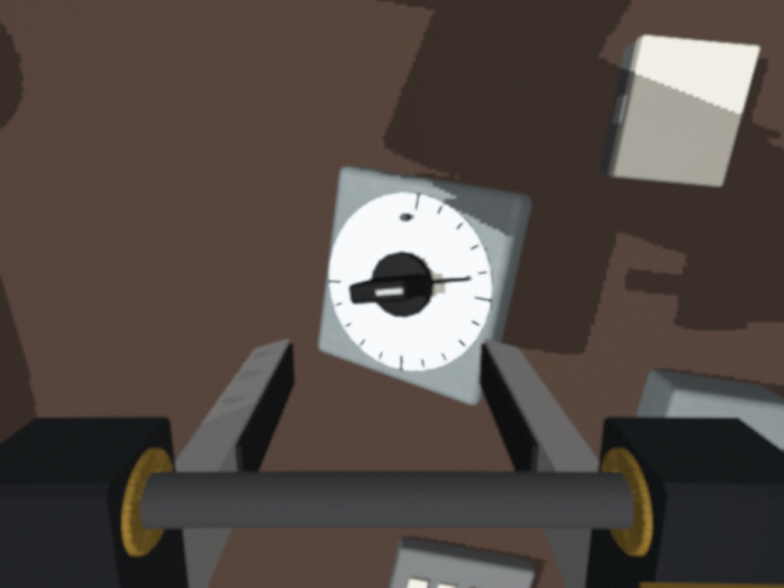

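The dial sits at about (410,282) with the pin at (405,217), the needle tip at (470,278) and head corners (342,168), (530,197), (475,403), (320,350). The needle is roughly a quarter turn clockwise of the pin. I'll fit the counter pose.

```bash
cat >> h.py <<'E'
def ctr(q):  # x,y,yaw of counter -> face centre, rotation (x to back/up, z=normal)
    return np.array([q[0],q[1],.105]), R.from_euler("z",q[2])*R.from_euler("y",-np.radians(28))
E
python3 - <<'E'
from h import *
import pickle
w,im,sc,sd=pickle.load(open("w2.pkl","rb"))
obs=np.array([[405,217],[470,278],[410,282],[342,168],[530,197],[475,403],[320,350]])/1.4
for hx,hy in ((.0675,.0725),(.0725,.0675)):
  def pts(q):
    c,Rt=ctr(q);a=np.pi/2-q[3]
    P=np.array([[0,.046,.008],[.049*np.cos(a),.049*np.sin(a),.005],[0,0,0],[-hx,hy,0],[hx,hy,0],[hx,-hy,0],[-hx,-hy,0]])
    return c+Rt.apply(P)
  f=lambda q:(proj(w,pts(q))-obs).ravel()
  r=least_squares(f,[.58,-.18,0,1.5]);print(r.x,r.cost);print(r.fun.reshape(-1,2)*1.4)
  c,Rt=ctr(r.x)
  a=np.pi/2-r.x[3]
  u=np.array([np.cos(a),np.sin(a),0])
  K=c+Rt.apply([[0,0,.042]]); B=np.array([s*.021*u+[0,0,.042] for s in(-1,1)])
  print("knob top",K,"bar ends px wrist",proj(w,c+Rt.apply(B))*1.4)
  T=c+Rt.apply([.049*u+[0,0,.005]])
  for n in("scene","side"): print(n,proj(cal(n),K)*1.4,proj(cal(n),T)*1.4,proj(cal(n),pts(r.x)[:1])*1.4)
E
```

```text
[ 0.5728 -0.1792 -0.1483  1.2462] 54.2324392163517
[[ 7.8176  0.6212]
 [ 1.8335 -0.223 ]
 [-3.0227  0.9108]
 [-2.7744 -4.8727]
 [-4.5077 -2.9864]
 [ 3.8811  6.8407]
 [-3.7669  0.993 ]]
knob top [[ 0.5533 -0.1763  0.1421]] bar ends px wrist [[349.8705 294.5983]
 [408.1037 289.7208]]
scene [[281.7178 336.9166]] [[317.3553 365.3034]] [[321.8348 342.0845]]
side [[396.8366 340.8664]] [[432.9172 333.9877]] [[399.7492 336.2344]]
[ 0.5723 -0.1786 -0.1445  1.2643] 121.36080393157297
[[  6.7083  -0.4307]
 [  1.1061  -0.1194]
 [ -3.8261  -0.037 ]
 [-10.6061   0.5564]
 [  0.6994   5.1156]
 [ 12.0764   1.4819]
 [ -8.6602  -7.2234]]
knob top [[ 0.5527 -0.1757  0.1421]] bar ends px wrist [[348.9    293.2137]
 [407.2171 289.2609]]
scene [[281.8182 336.4066]] [[317.0651 365.0397]] [[321.8677 341.4892]]
side [[396.2965 340.7191]] [[432.6309 334.0127]] [[399.1185 336.0911]]
```

```bash
cat >> h.py <<'E'
def knobT(q,th,h): # tool pose with grasp point at height h above face, bar at angle th
    c,Rt=ctr(q); a=np.pi/2-th
    # tool z=-normal, tool x along bar
    M=np.array([[np.cos(a),np.sin(a),0],[np.sin(a),-np.cos(a),0],[0,0,-1]])
    T=Rt*R.from_matrix(M); return c+Rt.apply([0,0,h+.006]),T
E
python3 - <<'E'
from h import *
import pickle
w,im,sc,sd=pickle.load(open("w2.pkl","rb"));S,D=cal("scene"),cal("side")
hx,hy=.0675,.0725
ob=[(w,[405,217],0,2),(w,[470,278],1,2),(w,[410,282],2,2),(w,[342,168],3,.5),(w,[530,197],4,.5),(w,[475,403],5,.5),(w,[320,350],6,.5),(S,[321,343],0,2),(S,[316,366],1,2),(D,[432,335],1,2),(w,[351,292],7,1),(w,[402,284],8,2)]
def pts(q):
    c,Rt=ctr(q);a=np.pi/2-q[3];u=np.array([np.cos(a),np.sin(a),0])
    P=np.array([[0,.046,.008],.049*u+[0,0,.005],[0,0,0],[-hx,hy,0],[hx,hy,0],[hx,-hy,0],[-hx,-hy,0],-.021*u+[0,0,.042],[0,0,.008]])
    return c+Rt.apply(P)
def f(q):
    P=pts(q); return np.concatenate([(proj(c,P[i])[0]-np.array(o)/1.4)*k for c,o,i,k in ob])
r=least_squares(f,[.572,-.179,-.148,1.25],loss="soft_l1");print(r.x)
print(np.array([(proj(c,pts(r.x)[i])[0]*1.4-o) for c,o,i,k in ob]))
np.save("q.npy",r.x)
p,T=knobT(r.x,r.x[3],.037+.08);print(p,T.as_euler("xyz"),rel(p,T))
print(robot.get_obs()["joint_positions"])
E
```

```text
[ 0.5724 -0.1789 -0.1414  1.2681]
[[ 6.7718 -0.0014]
 [ 1.3777  0.4169]
 [-3.5589  0.3687]
 [-4.0797 -4.9518]
 [-5.7581 -4.449 ]
 [ 4.1922  5.8647]
 [-3.6888  1.1023]
 [ 0.7286 -1.372 ]
 [ 0.9441 -0.7244]
 [ 0.8471 -0.8967]
 [-1.8073  1.7047]
 [-0.616   0.0205]]
[ 0.5153 -0.1707  0.2136] [ 2.9844 -0.4647  0.1985] (array([-0.0025, -0.043 ,  0.0827]), array([-0.456 ,  0.2805,  1.3801]))
[-0.3927  0.1635  1.1571  0.0044  1.8263 -0.3942]
```

>>> drive_tool:
  series:
    - [0.06,[0,-0.01,0.01],[-0.055,0.034,0.166]]
    - [0.06,[0,-0.02,0.025],[-0.11,0.067,0.33]]
    - [0.06,[-0.001,-0.03,0.04],[-0.165,0.1,0.5]]
    - [0.06,[-0.002,-0.04,0.06],[-0.22,0.135,0.662]]
    - [0.06,[-0.002,-0.043,0.083],[-0.274,0.168,0.828]]

```text
time: 11.25
tool_pos: [0.515, -0.1708, 0.2133]
ee_rot: [2.965, -0.26, 0.754]
wrist_force: [-0.5, -0.0, -0.3]
width: 0.06
finger_force: 0.0
```

```bash
python3 - <<'E'
from h import *
q=np.load("q.npy");p,T=knobT(q,q[3],.037+.08);print(rel(p,T),robot.get_obs()["joint_positions"])
E
```

```text
(array([ 0.0003,  0.0002, -0.0002]), array([-0.1788,  0.1106,  0.5463])) [-0.5442 -0.1168  1.6372  0.2012  1.3811  0.2813]
```

>>> drive_tool:
  series:
    - [0.06,[0,0,0],[-0.05,0.03,0.15]]
    - [0.06,[0,0,0],[-0.1,0.06,0.3]]
    - [0.06,[0,0,0],[-0.15,0.09,0.45]]
    - [0.06,[0,0,0],[-0.179,0.11,0.546]]
    - [0.06,[0,0,0],[-0.179,0.11,0.546]]

```text
time: 11.88
tool_pos: [0.5148, -0.1701, 0.2132]
ee_rot: [2.984, -0.461, 0.206]
wrist_force: [0.1, 0.1, -0.2]
width: 0.06
finger_force: 0.0
```

```bash
python3 - <<'E'
from h import *
import pickle
q=np.load("q.npy");p,T=knobT(q,q[3],.037);print(rel(p,T),robot.get_obs()["joint_positions"])
w=cal("wrist");im=imaging.snapshot("wrist");s=imaging.snapshot("scene");pickle.dump((w,im,s),open("w3.pkl","wb"))
v=np.hstack([cv2.resize(im,(533,400),interpolation=cv2.INTER_CUBIC),cv2.resize(s[190:340,140:240],(266,400),interpolation=cv2.INTER_CUBIC)])
cv2.imwrite("pics/w6.png",v[:,:,::-1])
c,Rt=ctr(q);a=np.pi/2-q[3];u=np.array([np.cos(a),np.sin(a),0])
print(proj(w,c+Rt.apply([.021*u+[0,0,.042],-.021*u+[0,0,.042],.049*u+[0,0,.005],[0,.046,.01]]))*533/560)
E
```

```text
(array([0.0007, 0.0009, 0.0799]), array([-0.0027,  0.0026,  0.0075])) [-0.5332 -0.2542  1.7957  0.1978  1.1545  0.8293]
[[262.6983 186.5692]
 [262.2341 243.0294]
 [263.0365 140.6414]
 [206.9459 186.0131]]
```

View pics/w6.png

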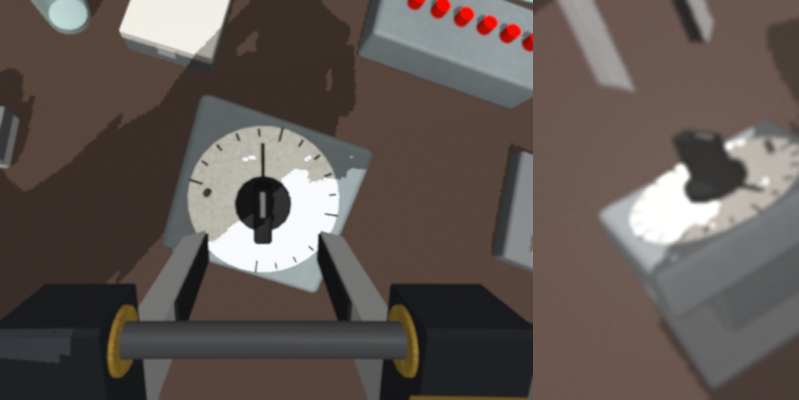

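The bar is at (263,190)-(263,243), the needle tip at (263,143) and the pin at (207,192). These match the model to a few px, and the bar is centred between the fingers. I'll descend and grip.

>>> drive_tool:
  series:
    - [0.06,[0,0,0.03],[0,0,0]]
    - [0.06,[0.001,0.001,0.055],[0,0,0]]
    - [0.06,[0.001,0.001,0.075],[0,0,0]]
    - [0.06,[0.001,0.001,0.08],[0,0,0]]
    - [0.06,[0.001,0.001,0.08],[0,0,0]]

```text
time: 12.6
tool_pos: [0.5533, -0.1778, 0.1432]
ee_rot: [2.984, -0.461, 0.204]
wrist_force: [-0.3, -0.3, 0.4]
width: 0.0599
finger_force: 0.0
```

>>> drive_tool:
  series:
    - [0.008,[0,0,0],[0,0,0]]
    - [0.008,[0,0,0],[0,0,0]]
    - [0.008,[0,0,0],[0,0,0]]
    - [0.008,[0,0,0],[0,0,0]]
    - [0.008,[0,0,0],[0,0,0]]

```text
time: 13.22
tool_pos: [0.5527, -0.1753, 0.1429]
ee_rot: [2.99, -0.461, 0.201]
wrist_force: [-3.8, 8.9, 5.4]
width: 0.0137
finger_force: 30.1
```

>>> drive_tool:
  series:
    - [0.008,[0,0,0],[0,0,0]]
    - [0.008,[0,0,0],[0,0,0]]
    - [0.008,[0,0,0],[0,0,0]]

```text
time: 13.6
tool_pos: [0.5527, -0.1753, 0.143]
ee_rot: [2.989, -0.461, 0.202]
wrist_force: [-2.2, 6.5, 4.1]
width: 0.0136
finger_force: 30.0
```

```bash
python3 - <<'E'
from h import *
q=np.load("q.npy");o=robot.get_obs();print(o["tool_pos"],o["ee_rot"],o["width"],o["finger_force"],o["wrist_force"],o["wrist_torque"])
Rc=R.from_euler("xyz",o["ee_rot"])
p,T=knobT(q,q[3],.037);print(rel(p,T))
c,Rt=ctr(q); n=Rc.inv().apply(Rt.apply([0,0,1]));print(n)
E
```

```text
[ 0.5527 -0.1753  0.143 ] [ 2.9891 -0.4612  0.2025] 0.013589571150641605 29.9956476688385 [-2.2183  6.4659  4.1142] [1.0493 0.4442 0.5278]
(array([-0.0004,  0.0007, -0.0001]), array([-0.0065,  0.0029,  0.0041]))
[-0.0029 -0.0065 -1.    ]
```

>>> drive_tool:
  series:
    - [0.008,[0,-0.001,0],[0,0,-0.1]]
    - [0.008,[0,-0.002,0],[0,0,-0.22]]
    - [0.008,[0,-0.002,0],[0,0,-0.34]]
    - [0.008,[0,-0.002,0],[0,0,-0.46]]
    - [0.008,[0,-0.002,0],[0,0,-0.58]]

```text
time: 14.22
tool_pos: [0.5523, -0.1741, 0.1426]
ee_rot: [2.756, -0.3, 0.809]
wrist_force: [-3.1, 6.6, 3.8]
width: 0.0139
finger_force: 30.0
```

>>> drive_tool:
  series:
    - [0.008,[0,0,0],[0,0,-0.12]]
    - [0.008,[0,0,0],[0,0,-0.24]]
    - [0.008,[0,0,0],[0,0,-0.36]]
    - [0.008,[0,0,0],[0,0,-0.44]]
    - [0.008,[0,0,0],[0,0,-0.44]]

```text
time: 14.85
tool_pos: [0.5516, -0.1736, 0.1422]
ee_rot: [2.673, -0.116, 1.215]
wrist_force: [-5.8, 6.2, 5.1]
width: 0.0139
finger_force: 30.0
```

```bash
cat > st.py <<'E'
from h import *
q=np.load("q.npy");o=robot.get_obs();Rc=R.from_euler("xyz",o["ee_rot"]);c,Rt=ctr(q)
x=Rt.inv().apply(Rc.as_matrix()[:,0]);print("theta by tool",np.pi/2-np.arctan2(x[1],x[0]))
print(o["tool_pos"],o["joint_positions"],o["width"],o["finger_force"],"F,M tool",Rc.inv().apply(o["wrist_force"]),Rc.inv().apply(o["wrist_torque"]))
E
python3 st.py
```

```text
theta by tool 0.24319416795199977
[ 0.5516 -0.1736  0.1422] [-0.4972 -0.1226  1.8292  0.1996  0.9898 -0.1858] 0.013945969806431377 29.995847046375275 F,M tool [ 4.4006 -4.6667 -7.5853] [ 1.0941  0.5529 -0.0073]
```

>>> drive_tool:
  series:
    - [0.008,[0,0,0],[0,0,-0.08]]
    - [0.008,[0,0,0],[0,0,-0.16]]
    - [0.008,[0,0,0],[0,0,-0.2]]
    - [0.008,[0,0,0],[0,0,-0.2]]

```text
time: 15.35
tool_pos: [0.5513, -0.1735, 0.1421]
ee_rot: [2.661, -0.024, 1.393]
wrist_force: [-7.9, 6.9, 4.8]
width: 0.014
finger_force: 30.0
```

```bash
python3 st.py
```

```text
theta by tool 0.043386837879069606
[ 0.5513 -0.1735  0.1421] [-0.4973 -0.1228  1.8295  0.1994  0.9906 -0.3855] 0.013956611546753641 29.99649167060852 F,M tool [ 5.5514 -5.8336 -8.2792] [ 1.0911  0.794  -0.045 ]
```

>>> drive_tool:
  series:
    - [0.008,[0,0,0],[0,0,-0.03]]
    - [0.008,[0,0,0],[0,0,-0.06]]
    - [0.008,[0,0,0],[0,0,-0.08]]
    - [0.008,[0,0,0],[0,0,-0.08]]

```text
time: 15.85
tool_pos: [0.5512, -0.1734, 0.142]
ee_rot: [2.661, 0.011, 1.462]
wrist_force: [-7.2, 5.5, 4.8]
width: 0.0145
finger_force: 30.8
```

```bash
python3 st.py
```

```text
theta by tool -0.034043606783693336
[ 0.5512 -0.1734  0.142 ] [-0.4977 -0.1228  1.8296  0.2001  0.9909 -0.4637] 0.014520783380634637 30.81198424100876 F,M tool [ 4.6207 -4.631  -7.8859] [1.1548 0.8419 0.6164]
```

The z moment jumped to 0.6 N m and the jaws widened slightly, so the needle is against the stop. I'll hold briefly, release and back out along the axis.

>>> drive_tool:
  series:
    - [0.008,[0,0,0],[0,0,-0.01]]
    - [0.008,[0,0,0],[0,0,-0.01]]
    - [0.03,[0,0,0],[0,0,-0.01]]
    - [0.04,[0,0,0],[0,0,-0.01]]
    - [0.05,[0,0,0],[0,0,-0.01]]

```text
time: 16.48
tool_pos: [0.553, -0.1761, 0.143]
ee_rot: [2.656, 0.022, 1.47]
wrist_force: [-0.3, 0.8, 0.0]
width: 0.0406
finger_force: 0.0
```

>>> drive_tool:
  series:
    - [0.06,[0,0,0],[0,0,0]]
    - [0.06,[0,0,-0.02],[0,0,0]]
    - [0.06,[0,0,-0.05],[0,0,0]]
    - [0.06,[0,0,-0.08],[0,0,0]]
    - [0.06,[0,0,-0.08],[0,0,0]]

```text
time: 17.1
tool_pos: [0.5168, -0.1714, 0.217]
ee_rot: [2.65, 0.024, 1.47]
wrist_force: [-0.7, -0.2, -0.7]
width: 0.0601
finger_force: 0.0
```

```bash
python3 st.py; python3 - <<'E'
from h import *
w=cal("wrist");im=imaging.snapshot("wrist");q=np.load("q.npy");q[1]+=.002
c,Rt=ctr(q);g=cv2.cvtColor(im,cv2.COLOR_RGB2GRAY)
# sample brightness on ring between disc and needle tip, 5mm above face
th=np.radians(np.arange(-60,200,3))
for r,h in((.03,.005),(.035,.005),(.040,.005),(.046,.006)):
    P=np.array([[r*np.cos(np.pi/2-t),r*np.sin(np.pi/2-t),h] for t in th])
    uv=proj(w,c+Rt.apply(P)); v=[int(g[int(b+.5),int(a+.5)]) for a,b in uv]
    print(r,[(round(float(t),2),x) for t,x in zip(th,v) if x<100])
# bar: dark pixel axis
uv=proj(w,c+Rt.apply([[0,0,.042]]))[0];print(uv)
m=(g<60).astype(np.uint8);n,l,s,ce=cv2.connectedComponentsWithStats(m)
k=l[int(uv[1]),int(uv[0])];print(k,s[k],ce[k])
sub=(l==k); b=s[k]
for row in range(b[1],b[1]+b[3],3): 
    xs=np.where(sub[row])[0]; print(row,xs.min(),xs.max(),end="; ")
t=[0,.1,.2]
for t in t:
  a=np.pi/2-t;u=np.array([np.cos(a),np.sin(a),0]);print("\npred",t,proj(w,c+Rt.apply([.049*u+[0,0,.005],.03*u+[0,0,.005],[0,.046,.01]])))
E
```

```text
theta by tool -0.04684194676332609
[ 0.5168 -0.1714  0.217 ] [-0.5324 -0.2548  1.7904  0.196   1.1527 -0.4757] 0.06012405589802789 0.0 F,M tool [-0.2961 -0.9439  0.272 ] [0.275  0.0176 0.0223]
0.03 [(-0.05, 81), (0.0, 75), (2.98, 30), (3.04, 23), (3.09, 24), (3.14, 22), (3.19, 24), (3.25, 22), (3.3, 23), (3.35, 19), (3.4, 36)]
0.035 [(-0.05, 94), (3.04, 31), (3.09, 29), (3.14, 29), (3.19, 27), (3.25, 21), (3.3, 21), (3.35, 28)]
0.04 [(0.0, 90)]
0.046 []
[270.0747 220.62  ]
0 [     0      0    560    420 164140] [284.2034 201.7113]
0 286 559; 3 291 559; 6 0 559; 9 0 559; 12 0 559; 15 0 559; 18 0 559; 21 0 559; 24 0 559; 27 0 559; 30 0 559; 33 0 559; 36 0 559; 39 0 559; 42 0 559; 45 0 559; 48 0 559; 51 0 559; 54 0 559; 57 0 559; 60 0 559; 63 0 559; 66 0 559; 69 0 559; 72 0 559; 75 0 559; 78 0 559; 81 0 559; 84 0 559; 87 0 559; 90 0 559; 93 0 559; 96 0 559; 99 0 559; 102 0 559; 105 0 559; 108 0 559; 111 0 559; 114 0 559; 117 0 559; 120 0 559; 123 0 559; 126 0 559; 129 0 559; 132 0 559; 135 0 559; 138 0 559; 141 0 559; 144 0 559; 147 0 559; 150 0 559; 153 0 559; 156 0 559; 159 0 559; 162
[... 517 characters left out ...]
 0 559; 306 0 559; 309 0 559; 312 0 559; 315 0 559; 318 0 559; 321 0 559; 324 0 559; 327 0 559; 330 0 559; 333 0 559; 336 120 559; 339 119 559; 342 118 434; 345 117 435; 348 116 436; 351 115 437; 354 115 437; 357 114 438; 360 113 438; 363 102 439; 366 112 439; 369 112 439; 372 112 439; 375 112 439; 378 112 439; 381 100 439; 384 113 438; 387 86 438; 390 115 437; 393 116 436; 396 119 433; 399 152 559; 402 152 559; 405 153 559; 408 153 559; 411 153 559; 414 153 559; 417 154 559; 
pred 0 [[273.4659 142.9359]
 [272.3239 168.4053]
 [273.2652 147.6846]]

pred 0.1 [[280.0354 143.5834]
 [276.2727 168.786 ]
 [273.2652 147.6846]]

pred 0.2 [[286.4959 144.8899]
 [280.1595 169.5562]
 [273.2652 147.6846]]
```

```bash
python3 -c "
from bench import robot
print(robot.close_job())"
```

```text
the job is handed in; nothing more can be done
None
```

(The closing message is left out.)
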